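# Centre the egg cup on its little stand

## Robot

A 6-joint arm with a two-finger parallel gripper is mounted at the origin on the work surface; the furniture and walls round the work are solid. World frame = base frame: x ahead of the robot, y to its left, z up, the work surface at z = 0. Lengths are in m, angles in rad, forces in N, time in s.
With the tool pointing down it reaches from about 0.3 to 0.875 m from the base axis. Payload 6.4 kg.
Tool frame: the origin (TCP) lies at the very end of the fingers, on their centre line; the grasp point (between the pads) lies 19 mm behind it (bot.hold_point_z is the distance from the TCP to the grasp point, in m); z points along the fingers, y is the line along which they close (so a half turn about z gives the same grasp; the last joint's range is limited). The gripper opens to 85 mm and grips with 20 to 120 N. Pads are 22 mm wide; open, the fingers measure 114 mm over their backs; the gripper's body (76 mm by 85 mm) begins 54 mm behind the grasp point. The pads swing forward as they close: fully open they stand 13 mm farther back than shut.
Start: joints at [-1.427, 0.181, 1.607, -0, 1.354, -0.206], TCP at [0.197, -0.54, 0.231] pointing down, gripper open.
Joint ranges: [-2.99, 2.99], [-0.89, 2.07], [0.3, 2.58], [-1.14, 4.28], [0, 2.63], [-3.12, 3.12]. Speed limits (rad/s): [2.57, 2.57, 3.01, 3.14, 3.14, 3.14].

## Interface

Orientations are given as a rotation vector (axis times angle).
In Python, from station import bot, viewer gives the robot as it stands. The module is installed in compiled form; this text tells all that it offers.
- The arm moves only by the tool carry_out, never from a script. Its argument "series" is a list of rows, each a list of 7 numbers: the opening, from -1 (shut) to 1 (fully open), then the shift along the tool's x, y, z in m, then the turn, a rotation vector about the tool's x, y, z in rad. In form: [[gripper, dx, dy, dz, wx, wy, wz], ...]. A call has 1 to 8 rows; each row is the pose to reach, as a shift and turn from the pose commanded when the call began, along the tool's axes at that moment; what a row does not reach only later rows make up. A row lasts 1/8 s, in which the tool goes at most 62.5 mm and 10.7 degrees, less where a joint would pass 70% of its speed; a pose out of reach is approached as far as the arm can. A call with a gripper value outside its range is refused whole. The fingers move at their own pace and stop on an object; "grip_force" is the grip in N (left out, the last holds). Time passes only in rows, so rows that repeat a pose let the fingers close. It gives the time, the measured TCP pose, the force, the opening and the grip force at its end, in the units of the state.
- bot.get_state(): the state, without advancing time (a new reading comes with each control period).
- viewer.get_image(name): name is "scene" or "top" or "wrist"; returns a dict with "img" (384x512x3 uint8, red, green, blue), "fovy" (degrees; the focal length in pixels is half the picture's height over the tangent of half this angle, whatever the lens; pixels are square), "cx", "cy" (the principal point, pixels), "distortion" ([k1, k2, p1, p2, k3] as OpenCV has them; the pictures are not rectified), "cam_to_world" (4x4, takes a point from camera to world coordinates). Camera axes: x right, y down, z forward; pixel columns grow to the right and rows downward; lengths in m; the calibration is good to about 2 mm. A picture is of the moment at which its call begins. There is no depth.
- bot.hand_in(): hands the job in; it is judged then, once.
The state is a dict: "clock": time; "joint_pos": joint angles; "joint_velocities": joint speeds; "effort": joint torques, N m; "eef_pos": TCP position; "tcp_rot": TCP orientation; "wrist_force": force on the tool from outside, world axes, zero at the start; "moment": the same for the moment, N m; "finger_gap": finger opening in m; "gripper_force": force on a finger pad.
Only numpy, scipy, OpenCV 4.12 (cv2) and the standard library are available. Lean on these libraries where they do the work, as an engineer would, in place of code of your own. Each camera call takes 0.05 s, during which the arm holds its last target. There are 200 camera calls.

## Task

The blue egg cup with its boiled egg has been set down over the edge of its small marble serving stand. With light taps or nudges of the fingertips, slide it to the middle so that its foot stands wholly inside the brass ring, upright and with the egg still in it, then take the fingers away. Do not grip, lift or tip the cup, push it gently, and leave the stand, the spice jar, the pepper mill and the glass where they are.

Things in the scene. Friction and masses are not known exactly. Their poses are not given: they have to be found in the camera images.
- stand: Small footed serving stand, loose but heavy (0.9 kg): a flat round marble plate 104 mm across and 12 mm thick without any raised rim, top 50 mm above the worktop, on a slimmer dark wooden foot 80 mm across at the bottom. Flush brass ring inlaid in the top, concentric with the plate, 68 mm inside and 74 mm outside diameter. Origin: centre of the underside, z up.
- stand_center (a point): Centre of the stand's top face, and of its brass ring; z up.
- egg_cup: Blue ceramic egg cup, loose, about 90 g, 30 mm tall. Round: the foot is a disc 56 mm across with an upright edge 10 mm high (much its widest part), then a waist 24 mm across, then a bowl 43 mm across at the rim. It stands on the stand's plate 24 to 33 mm off the centre, overhanging the plate's edge a little. Pushed low, at the foot, it slides without tipping; pushed high it can tip. Origin: centre of the foot's underside, z up.
- egg: Brown egg, about 55 g, 40 mm across and 48 mm long, resting loosely point up in the cup's bowl; its top is about 68 mm above the underside of the cup. It wobbles and can fall out: while the fingertips touch the foot of the cup, keep the rest of the gripper off it (lean the fingers so that the hand stays outward, or use the outside of one opened finger). Origin: lowest point of the egg, z up along it.
- egg_center (a point): Middle of the egg, 20 mm above its lowest point; about 40 mm above the underside of the cup when seated.
- spice_jar: Spice jar with mustard-coloured cap, 42 mm across, 106 mm tall, loose bystander. Origin: centre of the underside. The three bystanders stand about 15 to 17 cm from the stand's centre, on the side opposite to where the cup overhangs.
- pepper_mill: Wooden pepper mill, 58 mm across, 170 mm tall, loose bystander. Origin: centre of the underside.
- tumbler: Teal glass tumbler, 77 mm across, 106 mm tall, loose bystander. Origin: centre of the underside.
Things that resemble listed ones, but are neither listed nor needed, are in the scene too. Of the things shaped like the egg_cup, the blue one is meant. There is more than one size of the egg; the job needs the smaller.

How it is judged:
By the outcome, as a careful person would: the job done as asked, in the order asked, and still so for the second after the job is handed in, with the robot touching nothing.
It also fails if it takes over 54 s, if anything falls off the work surface, if the arm or the gripper's body presses on something with over 40 N, if the wrist force passes 120 N, or if a joint passes its speed limit or range.

## Working session

There is one attempt and no reset: what is moved stays moved. The work goes in short steps, Python scripts to look and compute and a tool call to move; the robot and the scene stay as the last step left them, time stands still between calls to the robot, and variables do not carry over. Pictures are saved under pics/ and viewed, at most 10 in all, crops included, and the job is handed in when it is done.

Besides the shell and the picture viewer there is one more tool, called as name([rows], argument=value, ...), one row to a line, values as JSON. carry_out: Moves the arm, as the interface text tells. Its arguments: {"type":"object","properties":{"series":{"type":"array","items":{"type":"array","items":{"type":"number"}}},"grip_force":{"type":"number"}},"required":["series"]}

```bash
mkdir -p pics; cat > h.py <<'E'
import numpy as np, cv2
from station import bot, viewer
def cam(n):
    d=viewer.get_image(n); f=192/np.tan(np.radians(d['fovy'])/2)
    K=np.array([[f,0,d['cx']],[0,f,d['cy']],[0,0,1]]); return d['img'],K,np.array(d['distortion'],float),np.array(d['cam_to_world'])
def ray(uv,K,D,T,z):
    p=cv2.undistortPoints(np.array([[uv]],float),K,D)[0,0]
    v=T[:3,:3]@[p[0],p[1],1]; o=T[:3,3]; return o+v*(z-o[2])/v[2]
def proj(P,K,D,T):
    Ti=np.linalg.inv(T); return cv2.projectPoints(np.atleast_2d(np.array(P,float)),cv2.Rodrigues(Ti[:3,:3])[0],Ti[:3,3],K,D)[0][:,0]
E
python3 - <<'E'
from h import *
import pickle
out={}
for n in ("scene","top"):
    out[n]=cam(n); print(n,out[n][3].round(3).tolist(),out[n][1][0,0],out[n][2])
    cv2.imwrite(f"pics/{n}0.png",cv2.resize(out[n][0][...,::-1],(800,600),interpolation=cv2.INTER_CUBIC))
pickle.dump(out,open("v0.pkl","wb")); print(bot.get_state())
E
```

```text
scene [[-0.57, -0.485, 0.663, -0.023], [-0.821, 0.351, -0.449, 0.604], [-0.015, -0.801, -0.599, 0.618], [0.0, 0.0, 0.0, 1.0]] 499.64665738116145 [-0.17169831  0.          0.          0.          0.        ]
top [[-0.008, -0.997, 0.076, 0.508], [-0.999, 0.005, -0.039, 0.226], [0.039, -0.076, -0.996, 0.95], [0.0, 0.0, 0.0, 1.0]] 458.2214702223316 [0.04900629 0.         0.         0.         0.        ]
{'clock': 0.1, 'joint_pos': array([-1.42730271e+00,  1.81500742e-01,  1.60789468e+00,  1.25355092e-06,
        1.35380018e+00, -2.06304855e-01]), 'joint_velocities': array([ 0.00097315, -0.00087778, -0.00331678, -0.00016356,  0.0011389 ,
       -0.00187378]), 'effort': array([-1.26189580e-04, -4.45877516e+01, -3.52237952e+01, -2.49328687e-04,
        4.18192489e-03,  4.24513212e-05]), 'eef_pos': array([ 0.19699966, -0.53967607,  0.23046157]), 'tcp_rot': array([-3.09208715e+00, -5.46385921e-01, -8.09440329e-05]), 'wrist_force': array([ 0.10475741, -0.51734017, -0.38102242]), 'moment': array([-0.0008606 , -0.00853729,  0.02923274]), 'gripper_force': 0.0, 'finger_gap': 0.08519426921136594}
```

View pics/top0.png

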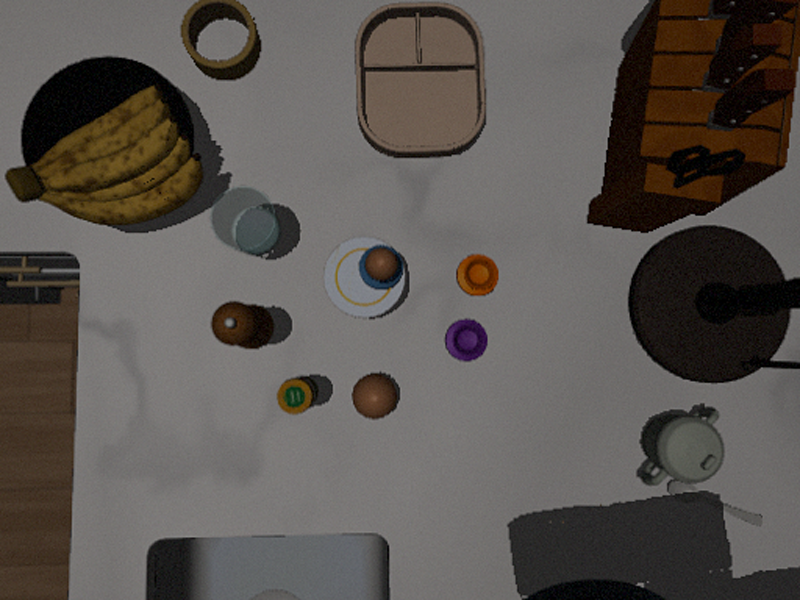

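View pics/scene0.png

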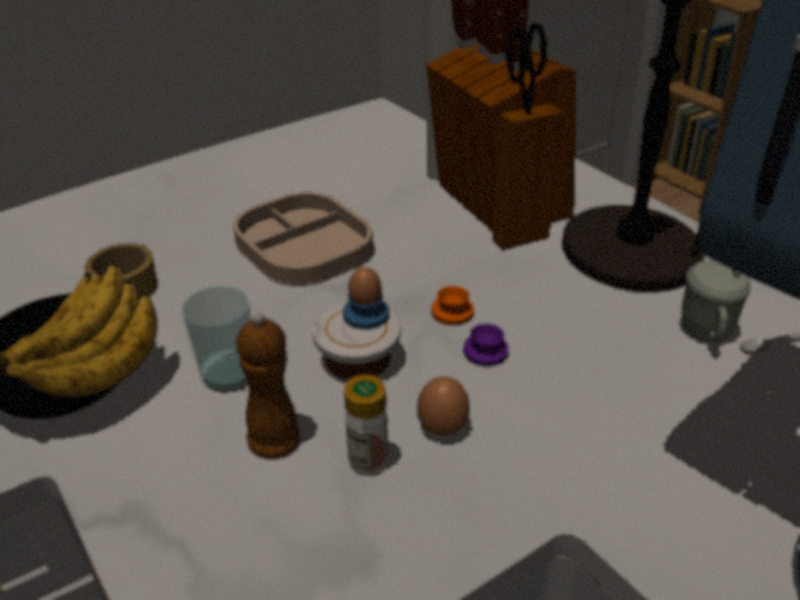

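The stand plate is at about (366,277) in the top view, with the blue cup and egg at (381,267), towards -y and slightly +x. The jar, mill and glass are to its left (+y). I'll enlarge this area to measure it.

```bash
python3 - <<'E'
from h import *
import pickle
o=pickle.load(open("v0.pkl","rb"))
a=o["top"][0][145:210,200:270]; b=o["scene"][0][160:250,190:265]
g=lambda a:np.clip(a.astype(float)*1.7,0,255).astype('uint8')
A=cv2.resize(g(a),None,fx=6,fy=6,interpolation=cv2.INTER_CUBIC);B=cv2.resize(g(b),None,fx=5,fy=5,interpolation=cv2.INTER_CUBIC)
c=np.zeros((450,795,3),'uint8');c[:390,:420]=A;c[:450,420:]=B
cv2.imwrite("pics/c0.png",c[...,::-1])
# colour fit: white plate + blue cup blob in top
im=o["top"][0][150:208,200:268].astype(int)
blue=((im[...,2]-im[...,0])>35).astype('uint8')
ys,xs=np.nonzero(blue);print("blue bbox",xs.min()+200,xs.max()+200,ys.min()+150,ys.max()+150,len(xs))
E
```

```text
blue bbox 230 257 157 184 145
```

View pics/c0.png

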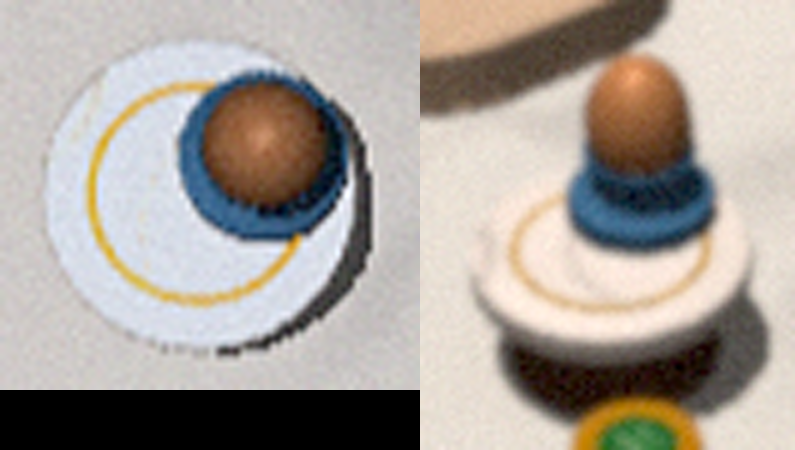

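The crop shows the plate centre at about (200,195) and the ring at 91 left, 85 top and 303 bottom. The cup's foot spans x 180–349 and y 70–241 in crop pixels.

```bash
cat > est.py <<'E'
from h import *
E
python3 - <<'E'
from h import *
import pickle
_,K,D,T=pickle.load(open("v0.pkl","rb"))["top"]
px=lambda u,v:((u+.5)/6-.5+200,(v+.5)/6-.5+145)
s=ray(px(200,194.5),K,D,T,.05); c=ray(px(264.5,155.5),K,D,T,.058)
d=s-c; print(s,c,d,np.hypot(*d[:2]),np.degrees(np.arctan2(d[1],d[0])))
for n,u,v,z in(("jar",296,396,.106),("mill",231,322,.17),("tumb",246,203,.106),("bigegg",376,395,.03),("orange",478,274,.02),("purple",467,340,.02)):
    print(n,ray((u/1.5625,v/1.5625),K,D,T,z).round(3))
# predict in scene
_,K,D,T=pickle.load(open("v0.pkl","rb"))["scene"]
print(((proj([s,[*c[:2],.05]],K,D,T)-[190,160])*5+[420,0]).round(0))
E
```

```text
[0.5923753  0.23304612 0.05      ] [0.60430679 0.21191869 0.058     ] [-0.01193149  0.02112743 -0.008     ] 0.024263732967984977 119.45513687974484
jar [0.448 0.312 0.106]
mill [0.532 0.375 0.17 ]
tumb [0.675 0.371 0.106]
bigegg [0.443 0.218 0.03 ]
orange [0.598 0.084 0.02 ]
purple [0.512 0.1   0.02 ]
[[612. 246.]
 [642. 209.]]
```

```bash
python3 - <<'E'
from h import *
import pickle
o=pickle.load(open("v0.pkl","rb"))
_,K,D,T=o["top"]
L=ray((714/1.5625,303/1.5625),K,D,T,.02);print("lamp",L)
for n,u,v,z in(("creamer",690,448,.08),("block corner",590,220,0),("block near",605,200,.2)):print(n,ray((u/1.5625,v/1.5625),K,D,T,z).round(3))
P=[[*L[:2],z] for z in (0,.1,.2,.3,.4)]
print((proj(P,*o["scene"][1:])*1.5625).round(0).tolist());print((proj(P,K,D,T)*1.5625).round(0).tolist())
_,K,D,T=cam("wrist");print(T.round(3).tolist())
E
```

```text
lamp [ 0.55829062 -0.22571991  0.02      ]
creamer [ 0.38  -0.159  0.08 ]
block corner [ 0.672 -0.072 -0.   ]
block near [ 0.659 -0.026  0.2  ]
[[633.0, 251.0], [644.0, 191.0], [656.0, 126.0], [668.0, 54.0], [680.0, -24.0]]
[[707.0, 304.0], [746.0, 299.0], [796.0, 293.0], [862.0, 286.0], [953.0, 275.0]]
[[0.343, -0.891, -0.298, 0.274], [-0.939, -0.326, -0.108, -0.511], [-0.001, 0.317, -0.948, 0.373], [0.0, 0.0, 0.0, 1.0]]
```

```bash
cat >> h.py <<'E'
from scipy.spatial.transform import Rotation as R
def ori(yaw,tilt):
    u=np.array([np.cos(np.radians(yaw)),np.sin(np.radians(yaw)),0]);t=np.radians(tilt);k=np.array([0,0,1.])
    x=u*np.cos(t)+k*np.sin(t); z=u*np.sin(t)-k*np.cos(t); return R.from_matrix(np.c_[x,np.cross(z,x),z])
def plan(wps):
    s=bot.get_state(); p=s['eef_pos']; r=R.from_rotvec(s['tcp_rot'])
    print('t',s['clock'],'p',p.round(4),'F',s['wrist_force'].round(2),'j',s['joint_pos'].round(2))
    for P,yaw,tilt in wps:
        q=ori(yaw,tilt); d=r.inv().apply(np.array(P)-p); w=(r.inv()*q).as_rotvec()
        print(np.r_[d,w].round(4).tolist())
E
python3 - <<'E'
from h import *
s=bot.get_state();print(R.from_rotvec(s['tcp_rot']).as_matrix().round(3).tolist())
plan([((.137,-.376,.30),20,0),((.375,-.137,.30),65,0),((.47,.06,.28),100,0),((.638,.151,.13),119.5,15)])
E
```

```text
[[0.939, 0.343, -0.0], [0.343, -0.939, 0.001], [0.0, -0.001, -1.0]]
t 0.15 p [ 0.197  -0.5397  0.2306] F [ 0.37 -0.38  0.39] j [-1.43  0.18  1.61  0.    1.35 -0.21]
[-0.0002, -0.1745, -0.0692, -0.0013, -0.0003, 0.0007]
[0.3052, -0.3175, -0.0689, -0.0012, -0.0008, -0.7847]
[0.462, -0.4699, -0.0487, -0.0009, -0.0012, -1.3955]
[0.651, -0.4977, 0.1014, 0.2264, 0.191, -1.7249]
```

carry_out([
  [-1,0,-0.06,-0.025,0,0,0],
  [-1,0,-0.12,-0.05,0,0,0],
  [-1,0,-0.175,-0.07,0,0,0],
  [-1,0.06,-0.203,-0.07,0,0,-0.15],
  [-1,0.115,-0.23,-0.07,0,0,-0.3],
  [-1,0.17,-0.256,-0.07,0,0,-0.44],
  [-1,0.22,-0.28,-0.07,0,0,-0.58],
  [-1,0.265,-0.3,-0.07,0,0,-0.7],
])

```text
clock: 1.15
eef_pos: [0.3442, -0.1657, 0.3014]
tcp_rot: [2.714, 1.581, 0.0]
wrist_force: [-0.0, -0.2, -0.2]
finger_gap: -0.0003
gripper_force: 0.0
```

```bash
python3 - <<'E'
from h import *
plan([((.375,-.137,.30),65,0),((.47,.06,.28),100,0),((.638,.151,.13),119.5,15)])
E
```

```text
t 1.15 p [ 0.3442 -0.1657  0.3014] F [-0.01 -0.22 -0.16] j [-0.76 -0.34  1.95  0.    1.53 -0.25]
[0.0401, 0.0126, 0.0014, 0.0009, 0.0003, -0.0797]
[0.2584, -0.002, 0.0214, 0.0008, 0.0005, -0.6906]
[0.4205, 0.0991, 0.1714, 0.1356, 0.2388, -1.0247]
```

carry_out([
  [-1,0.055,0.012,0,0,0,-0.13],
  [-1,0.11,0.01,0.006,0,0,-0.28],
  [-1,0.165,0.005,0.012,0,0,-0.43],
  [-1,0.215,0,0.018,0,0,-0.57],
  [-1,0.26,0,0.021,0,0,-0.69],
  [-1,0.31,0.03,0.06,0.05,0.07,-0.8],
  [-1,0.36,0.06,0.1,0.09,0.15,-0.9],
  [-1,0.405,0.09,0.14,0.13,0.23,-1.0],
])

```text
clock: 2.15
eef_pos: [0.6095, 0.1325, 0.1725]
tcp_rot: [-1.502, -2.499, -0.191]
wrist_force: [0.6, -0.2, 2.4]
finger_gap: 0.0002
gripper_force: 0.0
```

```bash
python3 - <<'E'
from h import *
plan([((.638,.151,.11),119.5,15),((.638,.151,.0548),119.5,15)])
out=[]
for n in ("scene","top"):
    im=cam(n)[0]; out.append(np.clip(im[100:300,150:350]*1.7,0,255).astype('uint8') if n=="scene" else np.clip(im[90:290,170:370]*1.7,0,255).astype('uint8'))
cv2.imwrite("pics/c1.png",cv2.resize(np.hstack(out),(800,400),interpolation=cv2.INTER_CUBIC)[...,::-1])
E
```

```text
t 2.15 p [0.6095 0.1325 0.1725] F [ 0.57 -0.23  2.38] j [-0.09  0.41  1.46  0.22  1.42 -0.63]
[-0.013, 0.0339, 0.0612, 0.0055, 0.0064, -0.0256]
[-0.0269, 0.034, 0.1146, 0.0055, 0.0064, -0.0256]
```

View pics/c1.png

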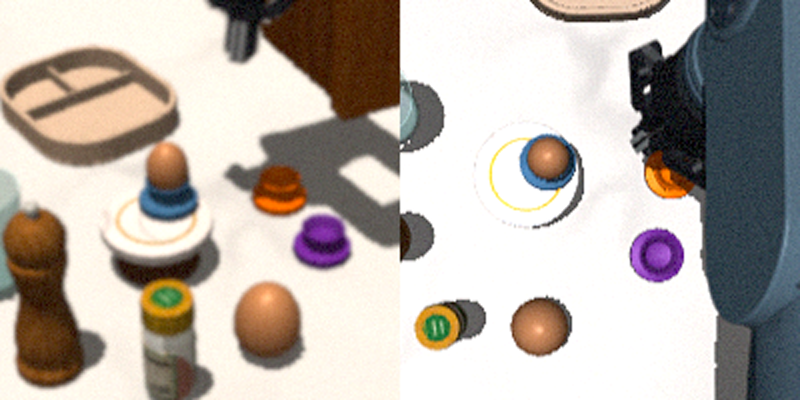

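The hand stands outward at about (650,110) in the right panel, and the cup and bystanders are undisturbed. Next I'll descend beside the plate.

carry_out([
  [-1,-0.006,0.017,0.03,0.003,0.003,-0.013],
  [-1,-0.013,0.034,0.061,0.005,0.006,-0.026],
  [-1,-0.02,0.034,0.09,0.005,0.006,-0.026],
  [-1,-0.025,0.034,0.105,0.005,0.006,-0.026],
  [-1,-0.027,0.034,0.1146,0.005,0.006,-0.026],
  [-1,-0.027,0.034,0.1146,0.005,0.006,-0.026],
  [-1,-0.027,0.034,0.1146,0.005,0.006,-0.026],
])

```text
clock: 3.12
eef_pos: [0.6374, 0.1492, 0.0571]
tcp_rot: [-1.472, -2.514, -0.192]
wrist_force: [-0.7, 0.5, -0.3]
finger_gap: 0.0004
gripper_force: 0.0
```

```bash
python3 - <<'E'
from h import *
u=np.array([np.cos(np.radians(119.5)),np.sin(np.radians(119.5))]);c=np.array([.6043,.2119])
plan([((*(c-u*k),.0548),119.5,15) for k in (.045,.039,.039-.024)])
out=[]
for n in ("scene","top"):
    im=cam(n)[0]; a=im[150:250,180:280] if n=="scene" else im[130:230,195:295]
    out.append(np.clip(a*1.7,0,255).astype('uint8'))
cv2.imwrite("pics/c2.png",cv2.resize(np.hstack(out),(800,400),interpolation=cv2.INTER_CUBIC)[...,::-1])
E
```

```text
t 3.125 p [0.6374 0.1492 0.0571] F [-0.7   0.5  -0.29] j [-0.06  0.61  1.43  0.23  1.25 -0.66]
[0.0244, 0.0019, 0.0088, 0.0016, 0.0037, -0.0034]
[0.0302, 0.0019, 0.0103, 0.0016, 0.0037, -0.0034]
[0.0535, 0.0018, 0.0165, 0.0016, 0.0037, -0.0034]
```

View pics/c2.png

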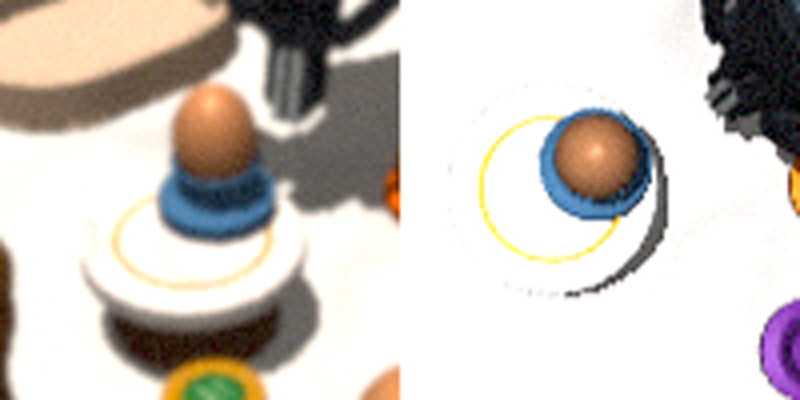

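The fingertips stand about 32 mm short of the foot (right panel, tips around (720,100), foot edge (645,140)). I'll close in most of that gap.

carry_out([
  [-1,0.008,0.001,0.003,0.002,0.004,-0.003],
  [-1,0.016,0.002,0.006,0.002,0.004,-0.003],
  [-1,0.022,0.002,0.008,0.002,0.004,-0.003],
  [-1,0.0245,0.002,0.0088,0.002,0.004,-0.003],
  [-1,0.0245,0.002,0.0088,0.002,0.004,-0.003],
  [-1,0.0245,0.002,0.0088,0.002,0.004,-0.003],
])

```text
clock: 3.98
eef_pos: [0.6258, 0.1728, 0.0534]
tcp_rot: [-1.465, -2.511, -0.191]
wrist_force: [0.3, 0.3, 0.1]
finger_gap: -0.0001
gripper_force: 0.0
```

```bash
python3 - <<'E'
from h import *
u=np.array([np.cos(np.radians(119.5)),np.sin(np.radians(119.5))]);c=np.array([.6043,.2119])
plan([((*(c-u*k),.0548),119.5,15) for k in (.045,.039,.039-.024)])
out=[]
for n in ("scene","top"):
    im=cam(n)[0]; a=im[165:235,200:270] if n=="scene" else im[140:210,205:275]
    out.append(np.clip(a*1.4,0,255).astype('uint8'))
cv2.imwrite("pics/c3.png",cv2.resize(np.hstack(out),(800,400),interpolation=cv2.INTER_CUBIC)[...,::-1])
E
```

```text
t 3.975 p [0.6258 0.1728 0.0534] F [0.33 0.32 0.11] j [-0.03  0.6   1.45  0.24  1.24 -0.63]
[-0.0, 0.0006, -0.0014, -0.0021, -0.0014, -0.0008]
[0.0058, 0.0006, 0.0001, -0.0021, -0.0014, -0.0008]
[0.0289, 0.0006, 0.0064, -0.0021, -0.0014, -0.0008]
```

View pics/c3.png

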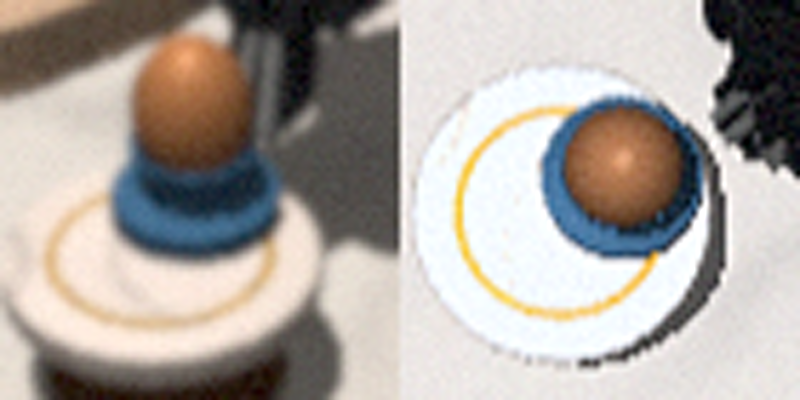

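The tips sit about 5–12 mm short of the foot, upper right, with nothing touching. I'll use a blue-mask tracker for the cup's position and ease off the tilt slightly for clearance over the plate.

```bash
cat >> h.py <<'E'
def cup(v=None):
    im,K,D,T=v or cam("top"); a=im[140:215,205:275].astype(float)
    m=((a[...,2]-a[...,0]>0.25*a[...,2])&(a[...,2]>40)).astype('uint8')
    n,l,st,_=cv2.connectedComponentsWithStats(m,connectivity=8); m=l==1+np.argmax(st[1:,4])
    ys,xs=np.nonzero(m); (x,y),r=cv2.minEnclosingCircle(np.c_[xs,ys].astype(np.float32))
    e=((a[...,0]-a[...,2]>0.35*a[...,0])&(a[...,0]>40)); 
    n,l,st,ce=cv2.connectedComponentsWithStats(e.astype('uint8')); i=1+np.argmax(st[1:,4])
    print('cup px',(x+205,y+140),'r',r,'->',ray((x+205,y+140),K,D,T,.058)[:2].round(4),'egg',ray(ce[i]+[205,140],K,D,T,.092)[:2].round(4),st[i,4])
E
python3 - <<'E'
from h import *
import pickle
cup(pickle.load(open("v0.pkl","rb"))["top"]); cup()
u=np.array([np.cos(np.radians(119.5)),np.sin(np.radians(119.5))]);c=np.array([.6043,.2119])
plan([((*(c-u*k),.0555),119.5,12) for k in (.045,.039,.029,.015)])
E
```

```text
cup px (243.41304397583008, 170.58695602416992) r 14.052560806274414 -> [0.6041 0.2124] egg [0.6045 0.2129] 305
cup px (243.5, 170.73077011108398) r 14.006120681762695 -> [0.6039 0.2122] egg [0.6041 0.2124] 319
t 4.125 p [0.6258 0.1727 0.0534] F [ 0.13 -0.16 -0.68] j [-0.03  0.6   1.45  0.24  1.24 -0.63]
[0.0003, 0.0006, -0.0021, -0.002, -0.0537, -0.001]
[0.0061, 0.0006, -0.0005, -0.002, -0.0537, -0.001]
[0.0157, 0.0006, 0.0021, -0.002, -0.0537, -0.001]
[0.0292, 0.0006, 0.0057, -0.002, -0.0537, -0.001]
```

carry_out([
  [-1,0,0,-0.0022,0,-0.053,0],
  [-1,0.002,0.0005,-0.0017,0,-0.053,0],
  [-1,0.004,0.0005,-0.0012,0,-0.053,0],
  [-1,0.006,0.0005,-0.0006,0,-0.053,0],
  [-1,0.0075,0.0005,-0.0002,0,-0.053,0],
  [-1,0.009,0.0005,0.0002,0,-0.053,0],
  [-1,0.0105,0.0005,0.0006,0,-0.053,0],
  [-1,0.012,0.0005,0.001,0,-0.053,0],
])

```text
clock: 5.12
eef_pos: [0.6203, 0.1835, 0.0556]
tcp_rot: [-1.489, -2.552, -0.154]
wrist_force: [0.6, -0.3, 0.5]
finger_gap: -0.0003
gripper_force: 0.4
```

```bash
python3 - <<'E'
from h import *
cup()
u=np.array([np.cos(np.radians(119.5)),np.sin(np.radians(119.5))]);c=np.array([.6041,.2122])
plan([((*(c-u*k),.0555),119.5,12) for k in (.035,.029,.015)])
E
```

```text
cup px (268.5, 177.0) r 37.40665054321289 -> [0.5913 0.1634] egg [0.6024 0.2153] 319
t 5.175 p [0.6202 0.1837 0.0556] F [ 1.84 -0.79 -0.14] j [ 0.01  0.58  1.48  0.2   1.2  -0.58]
[-0.0022, 0.0001, -0.0004, -0.0022, -0.0009, -0.0005]
[0.0037, 0.0001, 0.0009, -0.0022, -0.0009, -0.0005]
[0.0173, 0.0001, 0.0038, -0.0022, -0.0009, -0.0005]
```

Contact is made and the egg has moved 3.4 mm along with the cup. The tracker mask picked up the arm, so I'll tighten it and keep pushing.

```bash
sed -i 's/>0.25\*a/>0.5*a/' h.py; python3 - <<'E'
from h import *
import pickle
cup(pickle.load(open("v0.pkl","rb"))["top"]); cup()
E
```

```text
cup px (243.10526275634766, 171.10526275634766) r 13.74863338470459 -> [0.6031 0.213 ] egg [0.6045 0.2129] 305
cup px (241.7814826965332, 171.96666717529297) r 13.820265769958496 -> [0.6014 0.2156] egg [0.6024 0.2156] 322
```

carry_out([
  [-1,0.0015,0,0.0003,0,0,0],
  [-1,0.003,0,0.0006,0,0,0],
  [-1,0.0045,0,0.0009,0,0,0],
  [-1,0.006,0,0.0012,0,0,0],
  [-1,0.0075,0,0.0015,0,0,0],
  [-1,0.0085,0,0.0017,0,0,0],
  [-1,0.009,0,0.0018,0,0,0],
])

```text
clock: 6.1
eef_pos: [0.6157, 0.1916, 0.0557]
tcp_rot: [-1.489, -2.552, -0.154]
wrist_force: [0.5, -0.5, 0.0]
finger_gap: -0.0
gripper_force: 0.4
```

```bash
python3 - <<'E'
from h import *
cup()
plan([])
out=[]
for n in ("scene","top"):
    im=cam(n)[0]; a=im[165:235,200:270] if n=="scene" else im[140:210,205:275]
    out.append(np.clip(a*1.4,0,255).astype('uint8'))
cv2.imwrite("pics/c4.png",cv2.resize(np.hstack(out),(800,400),interpolation=cv2.INTER_CUBIC)[...,::-1])
E
```

```text
cup px (237.5, 174.5) r 13.729630470275879 -> [0.5965 0.224 ] egg [0.5978 0.2236] 320
t 6.15 p [0.6157 0.1916 0.0557] F [ 0.59 -0.86 -0.31] j [ 0.02  0.57  1.48  0.2   1.2  -0.57]
```

View pics/c4.png

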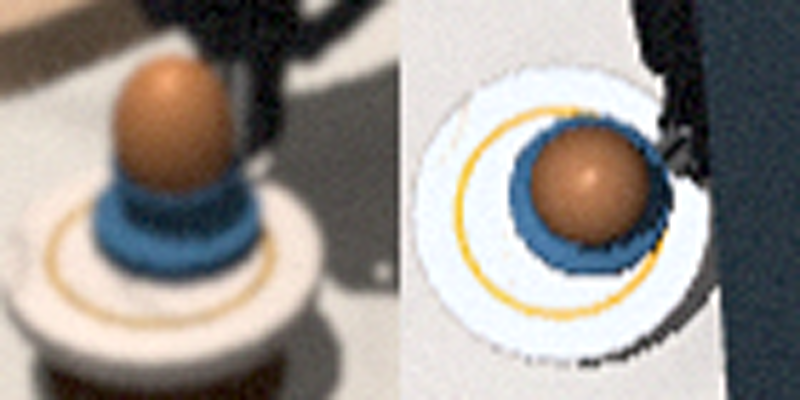

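The cup slides straight towards the ring: foot centre about (591,192), ring centre (562,212), stand unmoved. About 11 mm remains in the same direction.

carry_out([
  [-1,0.0015,0,0.0003,0,0,0],
  [-1,0.003,0,0.0006,0,0,0],
  [-1,0.0045,0,0.0009,0,0,0],
  [-1,0.006,0,0.0012,0,0,0],
  [-1,0.0075,0,0.0015,0,0,0],
  [-1,0.009,0,0.0018,0,0,0],
  [-1,0.0102,0,0.0021,0,0,0],
  [-1,0.0107,0,0.0022,0,0,0],
])

```text
clock: 7.25
eef_pos: [0.6103, 0.201, 0.0558]
tcp_rot: [-1.489, -2.552, -0.154]
wrist_force: [0.8, -1.3, 0.4]
finger_gap: 0.0
gripper_force: 0.4
```

```bash
python3 - <<'E'
from h import *
cup()
plan([])
out=[]
for n in ("scene","top"):
    im=cam(n)[0]; a=im[165:235,200:270] if n=="scene" else im[140:210,205:275]
    out.append(np.clip(a*1.4,0,255).astype('uint8'))
cv2.imwrite("pics/c5.png",cv2.resize(np.hstack(out),(800,400),interpolation=cv2.INTER_CUBIC)[...,::-1])
E
```

```text
cup px (232.93902397155762, 176.84552764892578) r 13.76242446899414 -> [0.5919 0.2329] egg [0.5928 0.233 ] 319
t 7.3 p [0.6103 0.2011 0.0558] F [ 0.26 -0.6   0.09] j [ 0.04  0.56  1.49  0.2   1.19 -0.56]
```

View pics/c5.png

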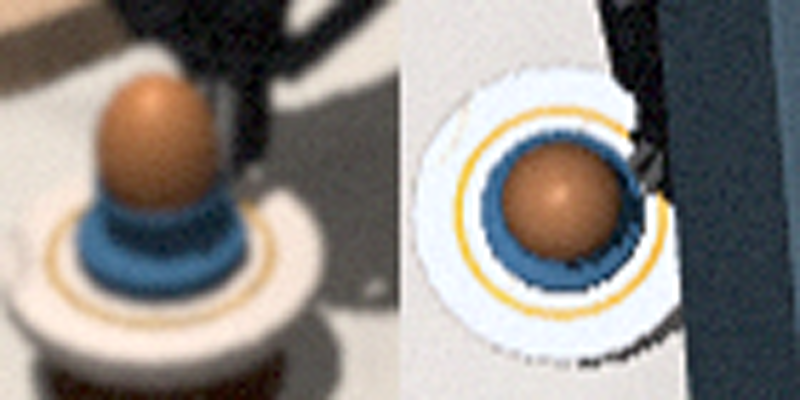

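The foot's centre is at (562,210) and the ring's at (562,212), so the cup is centred with the egg seated. I'll back straight away, then lift.

carry_out([
  [-1,-0.002,0,-0.0004,0,0,0],
  [-1,-0.006,0,-0.0012,0,0,0],
  [-1,-0.015,0,-0.003,0,0,0],
  [-1,-0.03,0,-0.007,0,0,0],
  [-1,-0.05,0,-0.02,0,0,0],
  [-1,-0.065,0,-0.06,0,0,0],
  [-1,-0.075,0,-0.1,0,0,0],
  [-1,-0.075,0,-0.1,0,0,0],
])

```text
clock: 8.4
eef_pos: [0.6612, 0.116, 0.1429]
tcp_rot: [-1.496, -2.558, -0.16]
wrist_force: [0.4, -0.1, 0.1]
finger_gap: 0.0002
gripper_force: 0.0
```

```bash
python3 - <<'E'
from h import *
cup()
plan([])
out=[]
for n in ("scene","top"):
    im=cam(n)[0]; a=im[130:290,120:280] if n=="scene" else im[110:270,130:290]
    out.append(np.clip(a*1.4,0,255).astype('uint8'))
cv2.imwrite("pics/c6.png",cv2.resize(np.hstack(out),(800,400),interpolation=cv2.INTER_CUBIC)[...,::-1])
E
```

```text
cup px (232.93902397155762, 176.84552764892578) r 13.76242446899414 -> [0.5919 0.2329] egg [0.5927 0.233 ] 318
t 8.45 p [0.6592 0.117  0.1404] F [ 0.14  0.09 -0.28] j [-0.08  0.53  1.36  0.18  1.38 -0.64]
```

View pics/c6.png

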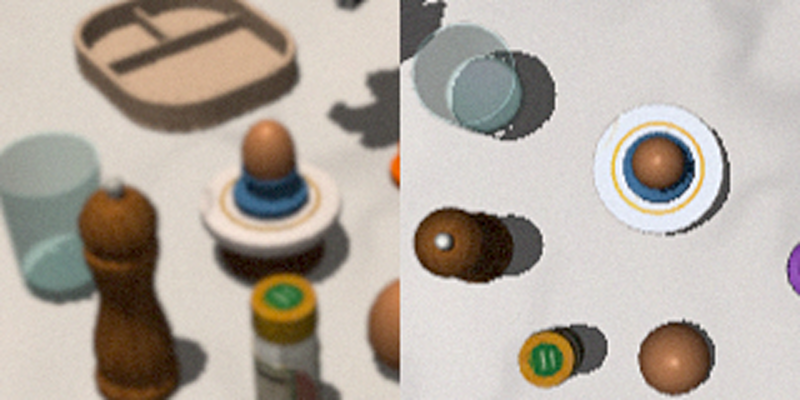

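The cup at (658,167) stands inside the ring with the egg upright. The hand is clear, and the stand, jar, mill and glass haven't moved.

```bash
python3 -c "
from station import bot
print(bot.hand_in())"
```

```text
the job is handed in; nothing more can be done
None
```

The blue egg cup now stands centred inside the brass ring, upright with the egg still in it; the fingers are clear, the stand and the three bystanders are where they were, and the job was handed in at about 8.5 s.

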